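Clamp the biscuit jar shut with its wire bail clasp

TASK

The glass biscuit jar has been left open. Close it airtight so the biscuits stay crisp: gently lower the hinged lid onto its rubber seal, lift the wire bail over the upturned lip of the lid's catch so that its cross bar lies behind the lip, then swing the lever down over centre until it snaps home against the front of the jar. Leave the jar standing about where it is, and leave the mug, bowl, lemon and tin alone.

Things in the scene. Friction and masses are not known exactly. Their poses are not given: they have to be found in the camera images.
- jar: Loose round glass jar full of biscuits, about 2 kg, 100 mm diameter, glass 126 mm tall; origin: centre of its underside; z up; its FRONT, with the clasp, is its own -x side; y is along all the hinge and clasp axes. Stands on its base, can slide or tip if pushed hard.
- lid (a joint): Angle of the lid about the rear hinge (rad): 0 = lying level on the uncompressed rubber seal, positive = open (front edge up, 1.57 = upright), about -0.03 when clamped. The hinge is stiff enough (0.12 N m) for the lid to stay where it is left.
- lever (a joint): Angle of the clasp lever about lever_pivot (rad): 0 = home (tab down in front of the glass, at its stop), positive = tab swung outward and up, 1.47 = level, up to 2.3; it stays where left. The bail's pin lies at lever - 1.72 above the level outward. Hooked, it is taut from about 1.2; then the seal resists with up to 8 N at the tab; past dead centre, 0.35, it pulls itself home.
- bail (a joint): Angle of the wire bail relative to the lever (rad): about 0 when clamped, grows as the bail is folded outward away from the lid. The line from its pin to its bar stands 1.66 + lever - bail above the level, outward from the jar. It stays where it is left; moving the bar meets a light drag of 1 to 3 N, either way.
- lid_hinge (a point): Centre of the lid's rear hinge axis (along jar y), on the jar: jar frame x +56, z 137 mm.
- lid_front_edge (a point): Top front edge of the lid, 106 mm from the hinge axis. The lid is a 100 mm bamboo disc, 9.5 mm thick at the rim, in the middle slightly domed (4 mm higher); closed, its rim's top is at 142.5 mm above the jar's foot. Axes are the lid's: -x to the front, z out of its top side.
- catch_groove (a point): On the lid: where the centre of the bail's cross bar lies when hooked. The catch is a steel nose at the lid's front, 16 mm wide in y: a flat seat 2.5 mm below this point (14 mm deep, from the lip back over the lid) and an upturned lip in front, 2.6 to 6.6 mm before this point, its top 4.5 mm above it. Axes are the lid's: -x to the front (over the lip), z up. Lid closed: jar frame x -56, z 154 mm.
- lever_pivot (a point): Centre of the lever's pivot axis (along jar y) on the jar's front collar: jar frame x -63, z 119 mm.
- lever_tab (a point): Centre of the finger tab at the lever's free end, 58 mm from lever_pivot: a steel plate 26 mm wide (y), 26 mm long, 4 mm thick, square to the swing. Angle of the line lever_pivot to tab, above the level outward: lever - 1.47.
- bail_bar (a point): Centre of the bail's straight cross bar (along jar y): 5 mm thick, 35 mm long, flat ends; two 3.6 mm side wires, 28 mm apart, join it 47.5 mm away to a pin across the lever, 16 mm from lever_pivot. Pinched firmly (20 N) by the bar's two ends it turns freely between the fingers; the lever follows as the bar is moved, 32 to 63 mm from lever_pivot.
- mug: White mug, 120x92x118 mm, bystander; origin at its foot.
- bowl: Small white bowl, 130 mm wide, 59 mm high, bystander; origin at its foot.
- lemon: Yellow lemon, 78x55x56 mm, bystander; origin at its underside.
- tin: Food tin, 76 mm wide, 58 mm high, bystander; origin at its foot.

How it is judged:
On the way, in this order (a step that is already met when the one before it is completed fails the run):
1. the lid lies on its rubber seal (value of joint lid below 0.05 rad), for 0.1 s.
2. the bail's cross bar lies in the catch, behind the lip, with the lid down and the lever still open (x of bail_bar in the frame of catch_groove between -0.003 and 0.012 m and z of bail_bar in the frame of catch_groove between -0.005 and 0.0025 m and value of joint lid below 0.05 rad and value of joint lever above 0.5 rad), for 0.1 s.
At the end, for the whole second after the job is handed in: Lever home (below 0.10 rad), lid pressed into its seal (below -0.015 rad), the bail's bar in the catch behind the lip (3 mm before to 12 mm behind the groove point, 5 mm below to 2.5 mm above it), jar upright (0.05 rad), at rest, within 60 mm of where it stood (value of joint lever below 0.1 rad and value of joint lid below -0.015 rad and x of bail_bar in the frame of catch_groove between -0.003 and 0.012 m and z of bail_bar in the frame of catch_groove between -0.005 and 0.0025 m and angle between jar's own z axis and vertical below 0.05 rad and linear speed of jar below 0.02 m/s and distance of jar from where it was at the start of the episode below 0.06 m); the robot touches nothing.
It fails at once if the fingers press the lid with more than 45 N (contact force between the fingers and lid above 45 N).
It fails at once if the jar tipped by more than 0.25 rad (angle between jar's own z axis and vertical above 0.25 rad).
It fails at once if the mug, bowl, lemon or tin moved by more than 30 mm (distance of any of mug, bowl, lemon, tin from where it was at the start of the episode above 0.03 m).
It also fails if it takes over 67 s, if anything falls off the work surface, if the arm or the gripper's body presses on something with over 40 N, if the wrist force passes 120 N, or if a joint passes its speed limit or range.

ROBOT

A 7-joint arm with a two-finger parallel gripper is mounted at the origin on the work surface; the furniture and walls round the work are solid. World frame = base frame: x ahead of the robot, y to its left, z up, the work surface at z = 0. Lengths are in m, angles in rad, forces in N, time in s.
With the tool pointing down it reaches from about 0.4 to 0.875 m from the base axis. Payload 4.4 kg.
Tool frame: the origin (TCP) lies at the centre of the arm's flange, where the gripper is bolted on; the fingertips stand 173 mm ahead of it and the grasp point (between the pads) lies 155 mm ahead of it (ctrl.grasp_offset is the distance from the TCP to the grasp point, in m); z points along the fingers, y is the line along which they close (so a half turn about z gives the same grasp; the last joint's range is limited). The gripper opens to 85 mm and grips with 20 to 120 N. Pads are 22 mm wide; open, the fingers measure 114 mm over their backs; the gripper's body (76 mm by 85 mm) begins 54 mm behind the grasp point. The pads swing forward as they close: fully open they stand 13 mm farther back than shut.
Start: joints at [-1.227, 0.628, 0.038, 1.517, -0.027, 0.996, -0.02], TCP at [0.259, 0.596, 0.405] pointing down, gripper open.
Joint ranges: [-3.06, 3.06], [-0.37, 2.12], [-1.25, 1.32], [0.18, 2.47], [-1.1, 4.24], [0.23, 1.98], [-2.94, 2.94]. Speed limits (rad/s): [2.57, 2.57, 3.14, 3.14, 3.14, 3.14, 3.14].

INTERFACE

Orientations are given as a unit quaternion [w, x, y, z].
In Python, from bench import ctrl, imaging gives the robot as it stands.
- The arm moves only by the shell command python3 -m jog 'ROWS' [FORCE]. ROWS is JSON, a list of rows, each a list of 7 numbers: the shift along the tool's x, y, z in units of 30 mm (1.0 is 30 mm), then the turn, a rotation vector about the tool's x, y, z in units of 6 degrees (1.0 is 6 degrees), then the opening, from -1 (shut) to 1 (fully open). In form: [[dx, dy, dz, ax, ay, az, claw], ...]. A call has 1 to 20 rows; each row shifts and turns the commanded pose from where the row before left it, along the tool's axes as they then stand; what a row does not reach is not made up. A row lasts 1/12 s, in which the tool goes at most 41.7 mm and 7.16 degrees, less where a joint would pass 70% of its speed; a pose out of reach is approached as far as the arm can. A call is refused whole if a number of a shift passes 1 or a number of a turn 1, either way. A call with a gripper value outside its range is refused whole. The fingers move at their own pace and stop on an object; FORCE is the grip in N (left out, the last holds). Time passes only in rows, so rows that do not move let the fingers close. It gives the time, the measured TCP pose, the force, the opening and the grip force at its end, in the units of the state.
- ctrl.get_obs(): the state, without advancing time (a new reading comes with each control period).
- imaging.camera(name): name is "side" or "top" or "wrist"; returns the picture (480x640x3 uint8, red, green, blue); there is no depth.
- imaging.camera_params(name): a dict with "fx", "fy", "cx", "cy" (pixels), "R" (3x3) and "t" (3): a world point X has camera coordinates R X + t. Camera axes: x right, y down, z forward; pixel columns grow to the right and rows downward; lengths in m; the calibration is good to about 2 mm. A picture is of the moment at which its call begins: read the wrist's pose just before it. camera_params takes no time and is no camera call; for the wrist camera it gives the pose at the moment of the call.
- ctrl.hand_in(): hands the job in; it is judged then, once.
Trained networks look in the newest picture that a camera, given by its name, has taken for a name from the list of things; names that differ only in an ending like _2 or _b are one class to them, and where a whole thing is asked for, a point or a joint stands for the part that bears it (a point fixed in the world has none). Each returns a list of dicts, best first, with "confidence" (0 to 1); they miss things now and then, are a little off and sometimes report something else, mostly with a low value. They report only what shows in the picture. A call takes as long as a camera call.
- imaging.search_frame(camera, query): "at" ([column, row] in pixels, amid what is visible of it).
The state is a dict: "t": time; "qpos": joint angles; "dq": joint speeds; "effort": joint torques, N m; "tool_pos": TCP position; "eef_rot": TCP orientation; "force": force on the tool from outside, world axes, zero at the start; "torque": the same for the moment, N m; "grip_width": finger opening in m; "grip_force": force on a finger pad.
Only numpy, scipy, OpenCV 4.12 (cv2) and the standard library are available. Lean on these libraries where they do the work, as an engineer would, in place of code of your own. Each camera call takes 0.05 s, during which the arm holds its last target. There are 200 camera calls.

## Working session

There is one attempt and no reset: what is moved stays moved. The work goes in short steps, Python scripts to look and compute and a shell command to move; the robot and the scene stay as the last step left them, time stands still between calls to the robot, and variables do not carry over. Pictures are saved under pics/ and viewed, at most 10 in all, crops included, and the job is handed in when it is done.

```bash
ls; mkdir -p pics; cat > h.py <<'E'
import numpy as np, cv2
from bench import ctrl, imaging
from scipy.spatial.transform import Rotation as Ro
def ray(cam,uv,P=None):
    P=P or imaging.camera_params(cam); R=np.array(P["R"]);t=np.array(P["t"])
    d=R.T@np.array([(uv[0]-P["cx"])/P["fx"],(uv[1]-P["cy"])/P["fy"],1]); return -R.T@t,d/np.linalg.norm(d)
def tri(rs):
    A=np.zeros((3,3));b=np.zeros(3)
    for o,d in rs:
        M=np.eye(3)-np.outer(d,d);A+=M;b+=M@o
    X=np.linalg.solve(A,b); return X,[float(np.linalg.norm((np.eye(3)-np.outer(d,d))@(X-o))) for o,d in rs]
def onz(r,z): o,d=r; return o+d*(z-o[2])/d[2]
def proj(cam,X,P=None):
    P=P or imaging.camera_params(cam); c=np.array(P["R"])@np.array(X)+np.array(P["t"]); return [round(float(P["fx"]*c[0]/c[2]+P["cx"]),1),round(float(P["fy"]*c[1]/c[2]+P["cy"]),1)]
def shot(cam,fn,crop=None,s=1):
    im=imaging.camera(cam)[:,:,::-1]
    if crop: x0,y0,x1,y1=crop; im=im[y0:y1,x0:x1]
    cv2.imwrite("pics/"+fn,cv2.resize(im,None,fx=s,fy=s,interpolation=cv2.INTER_CUBIC))
E
python3 - <<'E'
from h import *
S=cv2.cvtColor
a=imaging.camera("side");b=imaging.camera("top")
cv2.imwrite("pics/side0.png",a[:,:,::-1]);cv2.imwrite("pics/top0.png",b[:,:,::-1])
for c in ["side","top"]:
    P=imaging.camera_params(c);R=np.array(P["R"]);print(c,P["fx"],(-R.T@np.array(P["t"])).round(3),R[2].round(3))
    for q in ["jar","lid","lid_front_edge","lid_hinge","catch_groove","lever_pivot","lever_tab","bail_bar","mug","bowl","lemon","tin"]:
        print(q,[(np.round(d["at"]).tolist(),round(d["confidence"],2)) for d in imaging.search_frame(c,q)[:2]])
print(ctrl.get_obs()["t"])
E
```

```text
pics
side 559.507160853132 [ 0.206 -0.784  0.887] [ 0.365  0.657 -0.66 ]
jar [([302.0, 271.0], 0.65), ([240.0, 276.0], 0.39)]
lid [([324.0, 223.0], 0.93)]
lid_front_edge [([325.0, 226.0], 0.72)]
lid_hinge [([301.0, 272.0], 0.83)]
catch_groove [([322.0, 226.0], 0.8)]
lever_pivot [([302.0, 272.0], 0.96), ([248.0, 280.0], 0.55)]
lever_tab [([249.0, 281.0], 0.68), ([322.0, 228.0], 0.2)]
bail_bar [([241.0, 275.0], 0.68), ([305.0, 271.0], 0.41)]
mug [([215.0, 190.0], 0.7)]
bowl [([321.0, 397.0], 0.6)]
lemon [([359.0, 229.0], 0.57)]
tin [([286.0, 194.0], 0.88), ([322.0, 223.0], 0.41)]
top 471.3172313207408 [0.504 0.002 1.413] [ 0.089 -0.009 -0.996]
jar [([335.0, 258.0], 0.98)]
lid [([336.0, 240.0], 0.75)]
lid_front_edge [([336.0, 237.0], 0.71)]
lid_hinge [([334.0, 257.0], 0.97)]
catch_groove [([338.0, 237.0], 0.7)]
lever_pivot [([330.0, 260.0], 0.72)]
lever_tab [([327.0, 300.0], 0.62), ([330.0, 298.0], 0.46)]
bail_bar [([194.0, 272.0], 0.52), ([421.0, 287.0], 0.38)]
mug [([198.0, 271.0], 0.62)]
bowl [([422.0, 287.0], 0.9)]
lemon [([291.0, 187.0], 0.71)]
tin [([226.0, 220.0], 0.8)]
1.3
```

```bash
python3 - <<'E'
from h import *
a=cv2.imread("pics/side0.png")[150:390,170:410];b=cv2.imread("pics/top0.png")[180:340,230:440]
cv2.imwrite("pics/a.png",cv2.resize(a,(600,600),interpolation=2));cv2.imwrite("pics/b.png",cv2.resize(b,None,fx=3.6,fy=3.6,interpolation=2))
E
```

```text
(no output)
```

View pics/a.png

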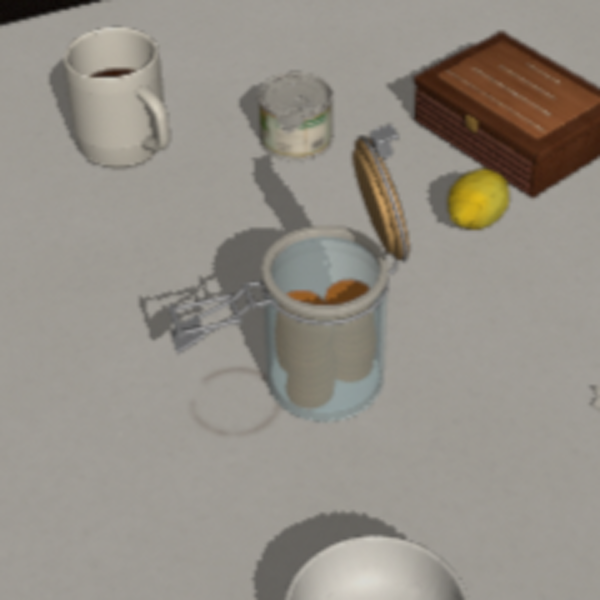

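View pics/b.png

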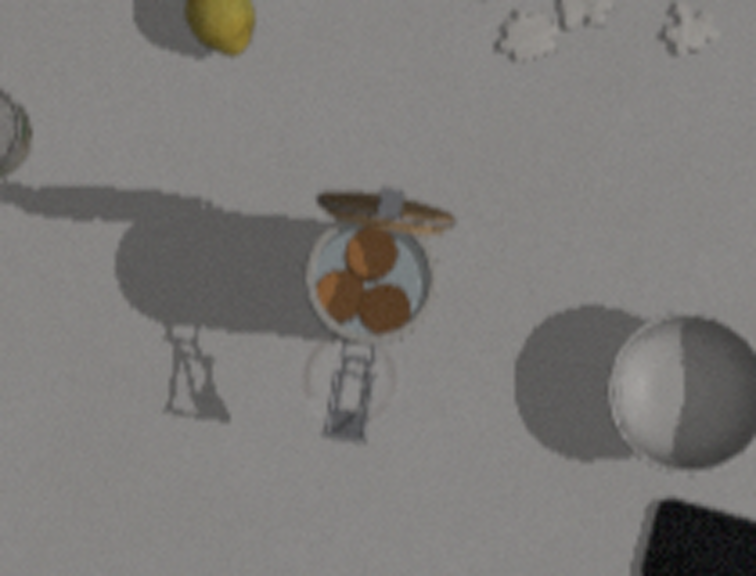

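The side view shows the jar open: rim centre is near (300,261), the lid is roughly upright with its catch at (323,205), and the lever and bail stick out front with the tab at about (246,283). In the top view the rim is at (333,258), the catch at (339,236) and the tab at (326,298), so the front faces world -x, towards the robot.

```bash
python3 - <<'E'
from h import *
pt=lambda s,t:tri([ray("side",s),ray("top",t)])
rim=pt((300.4,261.2),(332.8,257.8));cat=pt((323.2,204.8),(338.9,235.6));tab=pt((246,282.8),(326.1,298))
for n,p in zip(["rim","catch","tab"],[rim,cat,tab]): print(n,p[0].round(4),np.round(p[1],4))
v=tab[0]-rim[0]; print("yaw of -x:",np.degrees(np.arctan2(-v[1],-v[0])), "c-r",cat[0]-rim[0])
P=imaging.camera_params("wrist");R=np.array(P["R"]);o=ctrl.get_obs()
print(o["tool_pos"],o["eef_rot"]);T=Ro.from_quat(np.roll(o["eef_rot"],-1)).as_matrix()
print("cam in tool",T.T@(-R.T@np.array(P["t"])-o["tool_pos"]),"\n",(R@T).round(2),P["fx"]); print(T.round(3))
E
```

```text
rim [ 0.5674 -0.0552  0.1205] [0.0016 0.0016]
catch [ 0.6137 -0.0636  0.2521] [0.001 0.001]
tab [ 0.4566 -0.0375  0.094 ] [0.0012 0.0012]
yaw of -x: -9.094612856871363 c-r [ 0.04634662 -0.00833226  0.13168733]
[0.25896419 0.59620067 0.40472013] [-1.05276308e-05  2.03480267e-01  9.79079047e-01  3.19842347e-06]
cam in tool [ 0.06913207 -0.00064262  0.0309113 ] 
 [[ 0.    1.    0.  ]
 [-0.96  0.   -0.27]
 [-0.27  0.    0.96]] 426.18243908082974
[[-0.917  0.398 -0.   ]
 [ 0.398  0.917  0.   ]
 [ 0.     0.    -1.   ]]
```

```bash
cat >> h.py <<'E'
J=np.array([0.5674,-0.0552,0]);YAW=np.radians(-9.5)
def W(x,z,y=0): c,s=np.cos(YAW),np.sin(YAW); return J+np.array([c*x-s*y,s*x+c*y,z])/1e3   # jar frame mm -> world
def L(p): c,s=np.cos(YAW),np.sin(YAW); d=(np.array(p)-J)*1e3; return np.array([c*d[0]+s*d[1],-s*d[0]+c*d[1],d[2]])
def rot(tilt=0): # tool: x=-jar x, y=jar y, z down; tilt deg: fingers point forward (+jar x)
    return Ro.from_euler("z",YAW)*Ro.from_matrix([[-1,0,0],[0,1,0],[0,0,-1]])*Ro.from_euler("y",-tilt,degrees=True)
def go(x,z,tilt=0,y=0,off=0.173):
    """tool units (30mm / 6deg) from the current pose so that the point off ahead of the TCP is at jar-frame x,z"""
    o=ctrl.get_obs();R0=Ro.from_quat(np.roll(o["eef_rot"],-1));R1=rot(tilt)
    rv=(R0.inv()*R1).as_rotvec(degrees=True)/6
    d=W(x,z,y)-R1.apply([0,0,off])-o["tool_pos"]
    print("shift(start axes)",(R0.inv().apply(d)/.03).round(2),"shift(end axes)",(R1.inv().apply(d)/.03).round(2),"turn",rv.round(2))
def st():
    o=ctrl.get_obs();R0=Ro.from_quat(np.roll(o["eef_rot"],-1))
    print("t%.2f"%o["t"],"tip jar mm",L(o["tool_pos"]+R0.apply([0,0,.173])).round(1),"tilt/err",(rot().inv()*R0).as_rotvec(degrees=True).round(1),"F",np.round(o["force"],1),"w%.4f g%.1f"%(o["grip_width"],o["grip_force"]))
E
python3 - <<'E'
from h import *
st();go(-91,430,0,0,0)
E
```

```text
t1.30 tip jar mm [-411.7  591.6  231.7] tilt/err [-0.  0. 14.] F [-0.6 -0.3  1.2] w0.0852 g0.0
shift(start axes) [-15.14 -16.55  -0.84] shift(end axes) [-10.69 -19.72  -0.84] turn [ 0.   -0.   -2.33]
```

```bash
python3 -m jog '[[0,0,-0.5,0,0,-0.78,1],[0,0,-0.3,0,0,-0.78,1],[0,0,0,0,0,-0.78,1],[-0.54,-1,0,0,0,0,1],[-0.54,-1,0,0,0,0,1],[-0.54,-1,0,0,0,0,1],[-0.54,-1,0,0,0,0,1],[-0.54,-1,0,0,0,0,1],[-0.54,-1,0,0,0,0,1],[-0.54,-1,0,0,0,0,1],[-0.54,-1,0,0,0,0,1],[-0.54,-1,0,0,0,0,1],[-0.54,-1,0,0,0,0,1],[-0.54,-1,0,0,0,0,1],[-0.54,-1,0,0,0,0,1],[-0.54,-1,0,0,0,0,1],[-0.54,-1,0,0,0,0,1],[-0.54,-1,0,0,0,0,1],[-0.54,-1,0,0,0,0,1],[-0.54,-1,0,0,0,0,1]]'
python3 - <<'E'
from h import *
st();go(-91,430,0,0,0)
E
```

```text
t: 2.97
tool_pos: [0.4472, 0.0463, 0.429]
eef_rot: [0.0, 0.082, 0.997, 0.0]
force: [0.9, 0.5, -0.0]
grip_width: 0.0852
grip_force: 0.0
t2.97 tip jar mm [-135.1   80.3  256. ] tilt/err [-0.  -0.  -0.1] F [ 0.9  0.5 -0. ] w0.0852 g0.0
shift(start axes) [-1.47 -2.68 -0.03] shift(end axes) [-1.48 -2.68 -0.03] turn [0.   0.01 0.01]
```

```bash
python3 -m jog '[[-0.5,-0.9,0,0,0,0,1],[-0.5,-0.9,0,0,0,0,1],[-0.48,-0.88,0,0,0,0,1],[0,0,0,0,0,0,1],[0,0,0,0,0,0,1]]' >/dev/null
python3 - <<'E'
from h import *
st();P=imaging.camera_params("wrist")
import json;json.dump({k:np.array(v).tolist() for k,v in P.items()},open("w1.json","w"))
shot("wrist","w1.png",None,1)
for n,p in dict(pivot=(-63,119),groove=(-9,250),rimfront=(-50,126),tab=(-112,94)).items(): print(n,proj("wrist",W(*p)))
for q in ["bail_bar","lever_tab","lever_pivot","catch_groove"]:
    print(q,[(np.round(d["at"]).tolist(),round(d["confidence"],2)) for d in imaging.search_frame("wrist",q)[:2]])
E
```

```text
t3.38 tip jar mm [-9.080e+01 -2.000e-01  2.557e+02] tilt/err [ 0.  -0.   0.2] F [ 0.3 -0.   0.3] w0.0853 g0.0
pivot [317.2, 261.3]
groove [316.4, 480.5]
rimfront [317.2, 282.7]
tab [317.3, 185.1]
bail_bar [([322.0, 177.0], 0.76)]
lever_tab [([321.0, 195.0], 0.64), ([323.0, 323.0], 0.44)]
lever_pivot [([322.0, 327.0], 0.75)]
catch_groove [([322.0, 428.0], 0.66)]
```

View pics/w1.png

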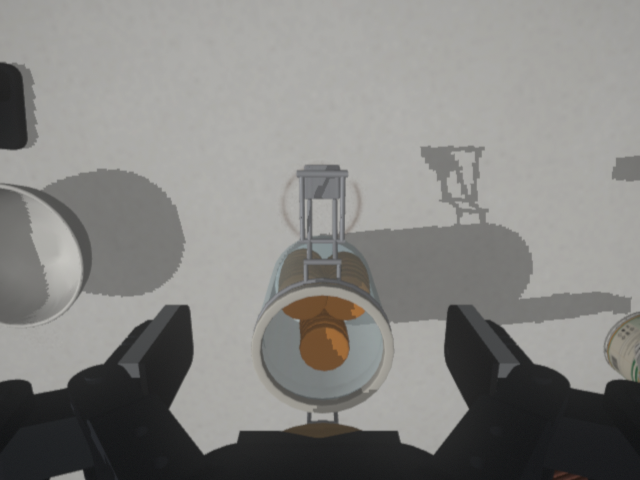

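```bash
cat >> h.py <<'E'
def model(lever,bail=None,barxz=None):
    t=lever-1.47;p=lever-1.72
    tab=(-63-58*np.cos(t),119+58*np.sin(t)); pin=(-63-16*np.cos(p),119+16*np.sin(p))
    b=1.66+lever-(bail or 0); bar=(pin[0]-47.5*np.cos(b),pin[1]+47.5*np.sin(b)); return tab,pin,bar
E
python3 - <<'E'
from h import *
import h,json
P=json.load(open("w1.json"))
h.J=J+np.array([.165,.986,0])*.0025
for name,row in [("bar",174),("tabtop",185)]:
    o,d=ray("w",(322,row),P);a=L(o);b=L(o+d)-a
    for z in (70,80,90,100,110,120,130): print(name,(a+b*(z-a[2])/b[2]).round(1),end="")
    print()
# ground truth fit: lever from tab rays side+top; bail from wrist row 174
from scipy.optimize import least_squares
PS={c:imaging.camera_params(c) for c in("side","top")};PS["wrist"]=P
def f(v):
    lev,bail,y=v;tab,pin,bar=model(lev,bail)
    r=[]
    r+=list(np.array(proj("",W(*tab,y),PS["side"]))-(246,282.8)); r+=list(np.array(proj("",W(*tab,y),PS["top"]))-(326.1,298))
    r+=list((np.array(proj("",W(*bar,y),P))-(322,174))/2); r+=list((np.array(proj("",W(*tab,y),P))-(321,185))/2)
    return r
for b0 in(0.8,1.5,2.5,3.2):
    s=least_squares(f,[1.,b0,0]);print(s.x.round(3),s.cost.round(1),np.round(model(*s.x[:2]),1).tolist(),s.fun.round(1))
im=cv2.resize(cv2.imread("pics/side0.png")[240:320,215:315],None,fx=7,fy=7,interpolation=2);cv2.imwrite("pics/s7.png",im)
E
```

```text
bar [-115.9   -0.7   70. ]bar [-117.3   -0.7   80. ]bar [-118.6   -0.8   90. ]bar [-120.    -0.9  100. ]bar [-121.3   -1.   110. ]bar [-122.7   -1.   120. ]bar [-124.    -1.1  130. ]
tabtop [-107.4   -0.6   70. ]tabtop [-109.    -0.7   80. ]tabtop [-110.6   -0.8   90. ]tabtop [-112.2   -0.9  100. ]tabtop [-113.8   -1.   110. ]tabtop [-115.5   -1.   120. ]tabtop [-117.1   -1.1  130. ]
[1.  0.8 0. ] 1446.6 [[-114.7, 92.7], [-75.0, 108.4], [-61.5, 154.0]] [-2.2 -0.4 -1.2  0.2  1.1 53.6  1.1 -2.5]
[1.  1.5 0. ] 389.7 [[-114.7, 92.7], [-75.0, 108.4], [-94.0, 152.0]] [-2.2 -0.4 -1.2  0.2  1.1 27.7  1.1 -2.5]
[1.  2.5 0. ] 7.2 [[-114.7, 92.7], [-75.0, 108.4], [-121.9, 116.0]] [-2.2 -0.4 -1.2  0.2  0.8  0.2  1.1 -2.5]
[1.  3.2 0. ] 8.0 [[-114.7, 92.7], [-75.0, 108.4], [-115.8, 84.0]] [-2.2 -0.4 -1.2  0.2  0.5  1.4  1.1 -2.5]
```

View pics/s7.png

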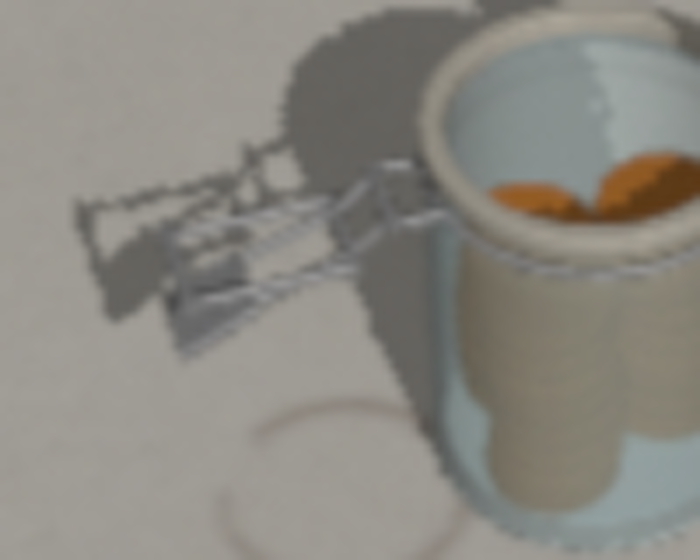

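The zoomed side view shows the bail folded outward over the lever: its bar runs from crop (165,230) to (175,300), which is about (239.3,278) in the full image, and the tab is just below it at about (244.5,284.5).

```bash
sed -i 's/return \[round(float(\(.*\)),1),round(float(\(.*\)),1)\]/return [float(\1),float(\2)]/' h.py; python3 - <<'E'
from h import *
import json
P=json.load(open("w1.json"))
from scipy.optimize import least_squares
PS={c:imaging.camera_params(c) for c in("side","top")};PS["wrist"]=P
def f(v):
    lev,bail,y,x=v;tab,pin,bar=model(lev,bail)
    q=lambda p,c:np.array(proj("",W(p[0]+x,p[1],y),PS[c]))
    rim=(0,126)
    return np.concatenate([q(tab,"side")-(244.5,284),q(tab,"top")-(326.1,298),(q(bar,"wrist")-(322,174))/2,(q(tab,"wrist")-(321.5,186))/3,q(bar,"side")-(239.3,278),q(bar,"top")-(325.8,301.5),q(rim,"side")-(300.4,261.2),q(rim,"top")-(332.8,257.8),(q((-50,126),"wrist")-(322.5,283))/3])
for b0 in(2.,3.2):
    s=least_squares(f,[1.,b0,0,0]);print(s.x.round(3),s.cost.round(1),np.round(model(*s.x[:2]),1).tolist(),s.fun.round(1))
E
```

```text
[0.945 2.57  0.465 0.303] 5.2 [[-113.2, 90.0], [-74.4, 107.8], [-121.9, 109.5]] [ 0.5 -0.1 -0.4 -0.3 -0.8 -0.3 -0.4 -1.4  0.7 -0.2 -0.4 -0.4 -0.7 -2.2
  0.2 -0.8 -0.6 -0.4]
[0.945 2.57  0.465 0.303] 5.2 [[-113.2, 90.0], [-74.4, 107.8], [-121.9, 109.5]] [ 0.5 -0.1 -0.4 -0.3 -0.8 -0.3 -0.4 -1.4  0.7 -0.2 -0.4 -0.4 -0.7 -2.2
  0.2 -0.8 -0.6 -0.4]
```

```bash
python3 -m jog '[[0,0,-1,0,0,0,-1],[0,0,-1,0,0,0,-1],[-0.7,0,-0.2,0,0,0,-1],[-0.9,0,0,0,0,0,-1],[-0.9,0,0,0,0,0,-1],[-0.9,0,0,0,0,0,-1],[-0.9,0,0,0,0,0,-1],[-0.9,0,0,0,0,0,-1],[-0.6,0,0,0,0,0,-1],[0,0,0.5,0,0,0,-1],[0,0,1,0,0,0,-1],[0,0,1,0,0,0,-1],[0,0,1,0,0,0,-1],[0,0,0.4,0,0,0,-1],[0,0,0,0,0,0,-1]]' 20 >/dev/null
python3 - <<'E'
from h import *
st()
E
```

```text
t4.88 tip jar mm [ 80.1   2.7 201.4] tilt/err [ 0.   0.4 -0.1] F [-0.1  1.1 -0.3] w0.0002 g0.0
```

```bash
python3 -m jog '[[-0.32,0,0,0,0,0,-1],[-0.32,0,0,0,0,0,-1],[-0.35,0,0.08,0,0,0,-1],[-0.35,0,0.09,0,0,0,-1],[-0.28,0,0.18,0,0,0,-1],[-0.28,0,0.19,0,0,0,-1],[-0.2,0,0.25,0,0,0,-1],[-0.2,0,0.25,0,0,0,-1],[-0.1,0,0.2,0,0,0,-1],[-0.1,0,0.2,0,0,0,-1],[-0.05,0,0.14,0,0,0,-1],[-0.05,0,0.13,0,0,0,-1],[0,0,0,0,0,0,-1],[0,0,0,0,0,0,-1]]' >/dev/null
python3 - <<'E'
from h import *
st()
E
python3 -m jog '[[0,0,0.05,0,0,0,-1],[0,0,0.05,0,0,0,-1],[0,0,0,0,0,0,-1]]' |grep force
python3 - <<'E'
from h import *
st(); b=imaging.camera("side");imaging.camera("top")
cv2.imwrite("pics/s2.png",cv2.resize(b[200:330,215:365,::-1],None,fx=4,fy=4,interpolation=2))
for c in("side","top"):print(imaging.search_frame(c,"jar")[:1],imaging.search_frame(c,"catch_groove")[:1],proj(c,W(-56,154)))
E
```

```text
t6.05 tip jar mm [160.5   1.7 153.2] tilt/err [ 0.   0.  -0.1] F [ 0.  -1.2 -0.2] w-0.0000 g0.0
force: [0.6, -0.3, 0.6]
grip_force: 0.0
t6.30 tip jar mm [160.5   1.8 150.4] tilt/err [-0.   0.  -0.1] F [ 0.6 -0.3  0.6] w-0.0000 g0.0
[{'at': [300.0, 272.0], 'confidence': 0.61}] [{'at': [321.7, 227.3], 'confidence': 0.79}] [271.789477448448, 254.49650415818095]
[{'at': [321.7, 252.2], 'confidence': 0.65}] [] [330.1095770261672, 277.3789621848833]
```

View pics/s2.png

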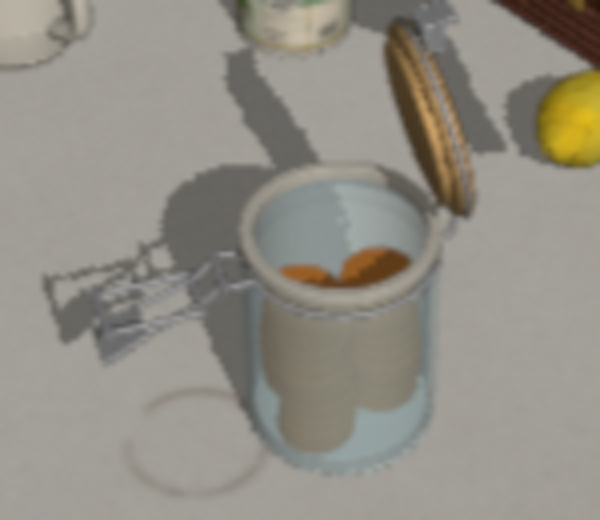

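I got the sign of tool x wrong: the fingers moved away from the lid, to jar x of +160 mm. Nothing was touched, and the picture shows the jar unchanged with the lid still up. I'll go back and push with +x.

```bash
python3 -m jog '[[0,0,-0.9,0,0,0,-1],[0,0,-0.82,0,0,0,-1],[0.9,0,0,0,0,0,-1],[0.9,0,0,0,0,0,-1],[0.8,0,0,0,0,0,-1],[0,0,0,0,0,0,-1]]' >/dev/null
python3 - <<'E'
from h import *
st()
E
python3 -m jog '[[0.32,0,0,0,0,0,-1],[0.32,0,0,0,0,0,-1],[0.35,0,0.08,0,0,0,-1],[0.35,0,0.09,0,0,0,-1],[0.28,0,0.18,0,0,0,-1],[0.28,0,0.19,0,0,0,-1],[0.2,0,0.25,0,0,0,-1],[0.2,0,0.25,0,0,0,-1],[0.1,0,0.2,0,0,0,-1],[0.1,0,0.2,0,0,0,-1],[0.05,0,0.14,0,0,0,-1],[0.05,0,0.13,0,0,0,-1],[0,0,0,0,0,0,-1],[0,0,0,0,0,0,-1]]' >/dev/null
python3 - <<'E'
from h import *
st(); b=imaging.camera("side");imaging.camera("top")
cv2.imwrite("pics/s3.png",cv2.resize(b[200:330,215:365,::-1],None,fx=4,fy=4,interpolation=2))
for c in("side","top"):print(imaging.search_frame(c,"jar")[:1],imaging.search_frame(c,"catch_groove")[:1],proj(c,W(-56,154)))
E
```

```text
t7.10 tip jar mm [ 77.5   1.7 202.1] tilt/err [-0.   0.3 -0.1] F [-0.5 -0.2 -0.3] w-0.0000 g0.0
t8.27 tip jar mm [  4.6   1.5 150.4] tilt/err [ 0.   0.  -0.1] F [-0.1  1.4  0.7] w-0.0003 g0.0
[{'at': [295.8, 277.2], 'confidence': 0.83}] [{'at': [297.4, 255.5], 'confidence': 0.96}] [271.789477448448, 254.49650415818095]
[] [] [330.1095770261672, 277.3789621848833]
```

```bash
for i in 1 2 3; do python3 -m jog '[[0,0,0.04,0,0,0,-1],[0,0,0.03,0,0,0,-1],[0,0,0,0,0,0,-1]]' |grep -E "tool_pos|force"; done
```

```text
tool_pos: [0.5723, -0.0544, 0.3215]
force: [0.4, 0.2, 0.1]
grip_force: 0.0
tool_pos: [0.5722, -0.0544, 0.3192]
force: [-0.3, -0.3, 0.1]
grip_force: 0.0
tool_pos: [0.5722, -0.0544, 0.3172]
force: [-0.6, 0.7, -0.2]
grip_force: 0.0
```

```bash
python3 - <<'E'
from h import *
st(); b=imaging.camera("side")
cv2.imwrite("pics/s4.png",cv2.resize(b[170:330,205:365,::-1],None,fx=3.7,fy=3.7,interpolation=2))
E
```

```text
t9.32 tip jar mm [  4.6   1.6 144.2] tilt/err [ 0.   0.  -0.1] F [-0.6  0.7 -0.2] w0.0002 g0.0
```

View pics/s4.png

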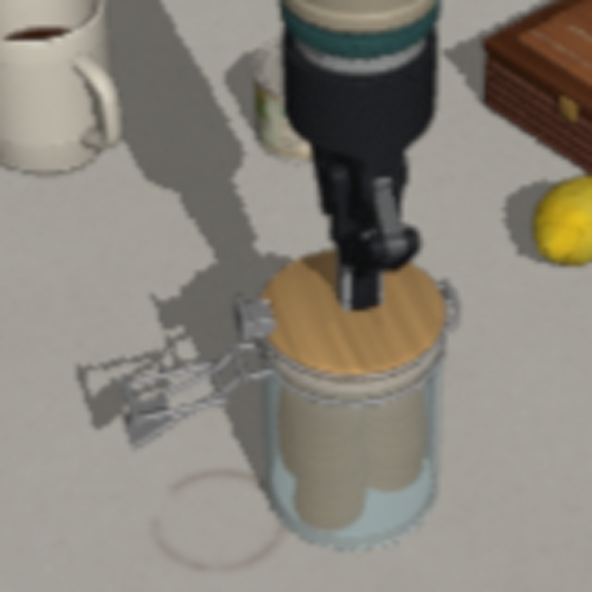

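The side view shows the lid down or nearly so, with the catch at about (274,256) and the fingers over the middle of the lid. I'll press lightly until I feel contact.

```bash
for i in 1 2 3; do python3 -m jog '[[0,0,0.03,0,0,0,-1],[0,0,0.02,0,0,0,-1],[0,0,0,0,0,0,-1]]' |grep -E "tool_pos|force"; done
```

```text
tool_pos: [0.5723, -0.0544, 0.316]
force: [-1.1, 0.3, 1.5]
grip_force: 0.6
tool_pos: [0.5722, -0.0545, 0.3158]
force: [-3.7, 0.9, 10.9]
grip_force: 5.8
tool_pos: [0.5722, -0.0545, 0.3156]
force: [-6.4, 0.6, 21.6]
grip_force: 10.8
```

```bash
python3 -m jog '[[0,0,-0.5,0,0,0,-1],[0,0,-1,0,0,0,-1],[0.3,0,-1,0,0,0,-1],[0.6,0,-0.8,0,0,0,0.3],[0.8,0,-0.5,0,0,0,0.3],[0.8,0,0,0,0,0,0.3],[0.7,0,0,0,0,0,0.3],[0,0,0,0,0,0,0.3],[0,0,0,0,0,0,0.3]]' >/dev/null
python3 - <<'E'
from h import *
import json
st();P=imaging.camera_params("wrist");json.dump({k:np.array(v).tolist() for k,v in P.items()},open("w2.json","w"))
shot("wrist","w2.png")
for n,p in dict(pivot=(-63,119),groove=(-56,154),bar=(-122,109.5),lipfront=(-62.6,158)).items(): print(n,proj("wrist",W(*p)))
E
```

```text
t10.87 tip jar mm [-91.9   1.6 254.3] tilt/err [-0.  -0.  -0.1] F [ 0.7  0.6 -0.8] w0.0557 g0.0
pivot [316.98179913542, 260.7315106239509]
groove [316.783181251863, 290.42384831770613]
bar [317.1524613221368, 172.9788837504404]
lipfront [316.7731699663103, 282.9018015910704]
```

View pics/w2.png

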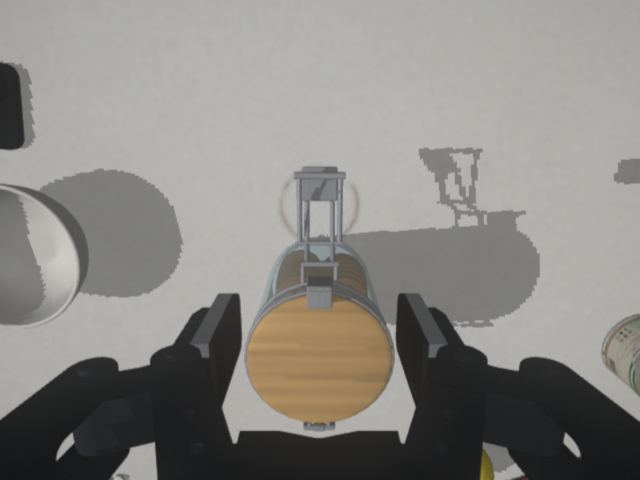

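The wrist view shows the lid shut, with the catch nose at columns 308-332 and rows 276-307. The bar is at (320,175), centred between the fingers, so I'll descend over it and pinch its ends.

```bash
python3 -m jog '[[0.5,0,0.6,0,0,0,0.3],[0.47,0,0.9,0,0,0,0.3],[0,0,0.9,0,0,0,0.3],[0,0,0.9,0,0,0,0.3],[0,0,0.8,0,0,0,0.3],[0,0,0.7,0,0,0,0.3],[0,0,0.5,0,0,0,0.3],[0,0,0,0,0,0,0.3],[0,0,0,0,0,0,-0.1],[0,0,0,0,0,0,-1],[0,0,0,0,0,0,-1],[0,0,0,0,0,0,-1],[0,0,0,0,0,0,-1]]' 20 >/dev/null
python3 - <<'E'
from h import *
st(); b=imaging.camera("side")
cv2.imwrite("pics/s5.png",cv2.resize(b[190:340,195:345,::-1],None,fx=4,fy=4,interpolation=2))
E
```

```text
t12.00 tip jar mm [-119.5    1.6   95.7] tilt/err [-0.  -0.1 -0.1] F [ 0.4 -0.9  0.7] w0.0328 g19.9
```

View pics/s5.png

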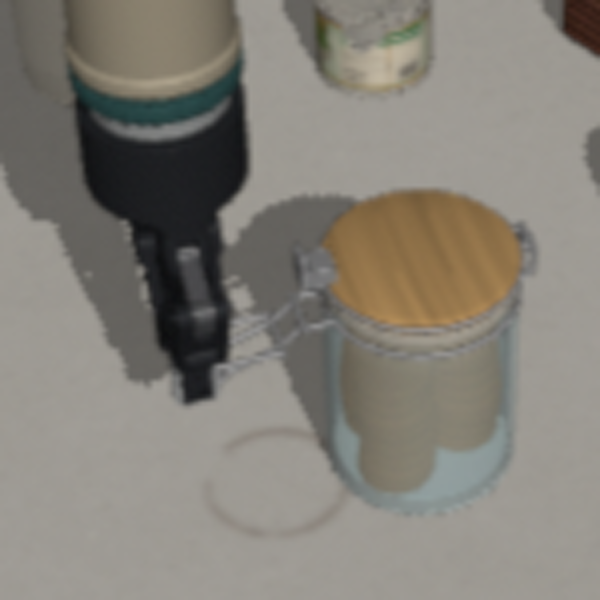

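```bash
python3 -m jog '[[-0.1,0,-0.35,0,0,0,-1],[-0.13,0,-0.34,0,0,0,-1],[-0.15,0,-0.33,0,0,0,-1],[-0.15,0,-0.33,0,0,0,-1],[-0.22,0,-0.2,0,0,0,-1],[-0.22,0,-0.2,0,0,0,-1],[-0.23,0,-0.2,0,0,0,-1],[0,0,0,0,0,0,-1]]' 20 |grep force
python3 - <<'E'
from h import *
import json
st(); P=imaging.camera_params("wrist");json.dump({k:np.array(v).tolist() for k,v in P.items()},open("w3.json","w"))
a=imaging.camera("wrist");b=imaging.camera("side")
A=np.hstack([cv2.resize(a[150:480,120:520,::-1],(480,396)),cv2.resize(b[190:340,235:353,::-1],(312,396),interpolation=2)])
cv2.imwrite("pics/m6.png",A)
for n,p in dict(groove=(-56,154),bar=(-85,168)).items(): print(n,proj("wrist",W(*p,1.6)),proj("side",W(*p,1.6)))
E
```

```text
force: [-0.1, 1.3, 1.2]
grip_force: 20.4
t12.72 tip jar mm [-82.9   1.7 154.5] tilt/err [-0.  -0.2 -0.1] F [-0.1  1.3  1.2] w0.0331 g20.4
groove [319.80513320835024, 381.2769809619141] [271.57633275075, 253.9609607393037]
bar [320.22010327289377, 330.89814385506617] [256.53620999954535, 251.58958154161508]
```

View pics/m6.png

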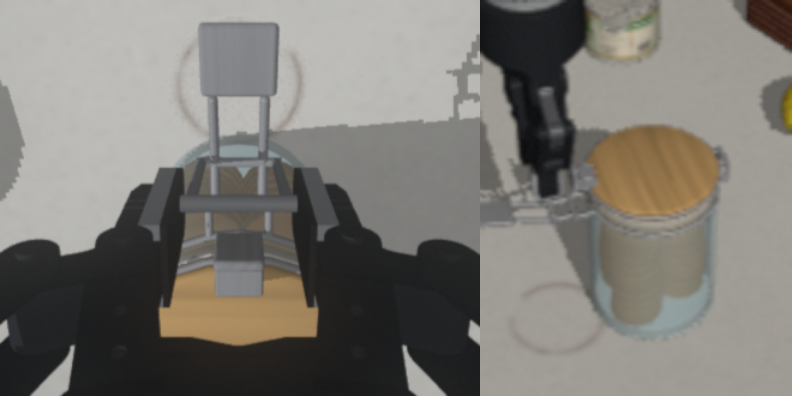

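The bar is held between the pads at about (320,319) in the wrist image, the lever has swung up, and the catch nose is at rows 343-397. Next I'll work out the bar and catch positions relative to the tool.

```bash
python3 - <<'E'
from h import *
import json
P=json.load(open("w3.json"))
o,d=ray("w",(320,319),P);a=L(o);b=L(o+d)-a
for z in(155,160,165,170,175): 
    p=a+b*(z-a[2])/b[2]; c=np.array(P["R"])@W(p[0],z,p[1])+P["t"]; print("bar",p.round(1),"depth",c[2].round(4))
for p in [(-62.6,158.5),(-58.6,158.5),(-56,154),(-48.6,151.5)]: 
    c=np.array(P["R"])@W(*p)+P["t"];print(p,np.round(proj("",W(*p),P),1),c[2].round(3))
E
```

```text
bar [-80.2   1.6 155. ] depth 0.1559
bar [-82.7   1.6 160. ] depth 0.1504
bar [-85.3   1.6 165. ] depth 0.1449
bar [-87.9   1.5 170. ] depth 0.1394
bar [-90.4   1.5 175. ] depth 0.1339
(-62.6, 158.5) [315.5 366.5] 0.157
(-58.6, 158.5) [315.5 376. ] 0.159
(-56, 154) [315.6 374.9] 0.164
(-48.6, 151.5) [315.6 387.5] 0.168
```

```bash
python3 -m jog '[[-0.1,0,-0.17,0,0,0,-1],[-0.2,0,0,0,0,0,-1],[-0.2,0,0,0,0,0,-1],[-0.2,0,0,0,0,0,-1],[0,0,0,0,0,0,-1]]' 20 |grep force
python3 - <<'E'
from h import *
st()
E
python3 -m jog '[[-0.15,0,0,0,0,0,-1],[-0.18,0,0,0,0,0,-1],[0,0,0,0,0,0,-1]]' |grep force
python3 - <<'E'
from h import *
import json
st(); P=imaging.camera_params("wrist")
a=imaging.camera("wrist");b=imaging.camera("side")
A=np.hstack([cv2.resize(a[150:480,120:520,::-1],(480,396)),cv2.resize(b[190:340,235:353,::-1],(312,396),interpolation=2)])
cv2.imwrite("pics/m7.png",A)
for p in [(-62.6,158.5),(-58.6,158.5),(-56,154),(-44.6,151.5),(-52.5,165),(-52.5,170)]: print(p,np.round(proj("",W(*p,1.6),P),1))
E
```

```text
force: [0.9, 2.8, 0.3]
grip_force: 20.5
t13.23 tip jar mm [-61.9   1.7 158.4] tilt/err [-0.  -0.1 -0.1] F [0.9 2.8 0.3] w0.0328 g20.5
force: [-1.1, 1.8, 0.4]
grip_force: 20.5
t13.48 tip jar mm [-52.6   1.7 158.3] tilt/err [-0.  -0.  -0.1] F [-1.1  1.8  0.4] w0.0329 g20.5
(-62.6, 158.5) [320.2 286.6]
(-58.6, 158.5) [320.1 296.9]
(-56, 154) [320.1 298.3]
(-44.6, 151.5) [320.  322.8]
(-52.5, 165) [320.2 320.6]
(-52.5, 170) [320.2 327.4]
```

View pics/m7.png

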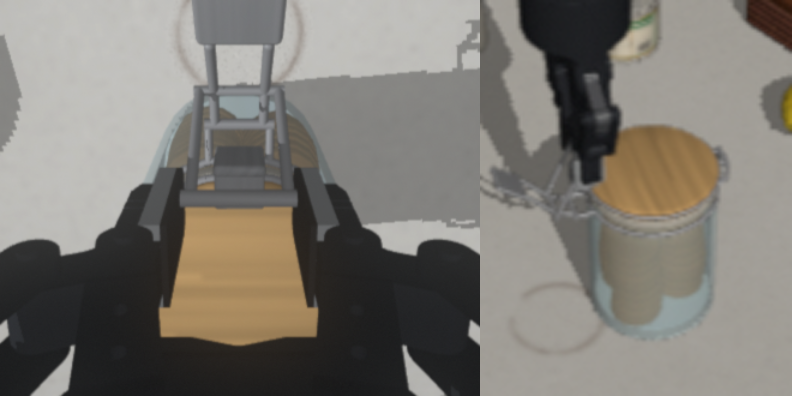

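The bar is above and behind the lip: it sits at row 315 and the seat's rear end shows behind it at row 323. I'll lower it in small steps.

```bash
python3 -m jog '[[0,0,0.1,0,0,0,-1],[0,0,0.1,0,0,0,-1],[0,0,0,0,0,0,-1]]' 20|grep -E "^force"; for i in 1 2 3 ; do python3 -m jog '[[0,0,0.05,0,0,0,-1],[0,0,0,0,0,0,-1],[0,0,0,0,0,0,-1]]' |grep -E "^force"; python3 -c "from h import *;st()"; done
```

```text
force: [-0.6, 1.5, 2.0]
force: [-0.2, 2.2, 1.5]
t14.08 tip jar mm [-53.9   1.6 150.8] tilt/err [-0.   0.  -0.1] F [-0.2  2.2  1.5] w0.0326 g20.5
force: [-0.6, 2.6, 3.9]
t14.33 tip jar mm [-53.3   1.6 149.7] tilt/err [-0.  -0.  -0.1] F [-0.6  2.6  3.9] w0.0332 g20.6
force: [3.1, 2.8, 0.7]
t14.58 tip jar mm [-52.    1.6 148.3] tilt/err [-0.  -0.2 -0.1] F [3.1 2.8 0.7] w0.0328 g20.5
```

```bash
for i in 1 2 3 ; do python3 -m jog '[[0,0,0.05,0,0,0,-1],[0,0,0,0,0,0,-1],[0,0,0,0,0,0,-1]]' |grep -E "^grip_force"; python3 -c "from h import *;st()"; done
python3 - <<'E'
from h import *
P=imaging.camera_params("wrist")
a=imaging.camera("wrist");b=imaging.camera("side")
A=np.hstack([cv2.resize(a[200:480,200:440,::-1],(400,467),interpolation=2),cv2.resize(b[210:300,245:322,::-1],(399,467),interpolation=2)])
cv2.imwrite("pics/m8.png",A)
for p in [(-62.6,158.5),(-58.6,158.5),(-56,154),(-53,154),(-44.6,151.5)]: print(p,np.round(proj("",W(*p,1.6),P),1))
E
```

```text
grip_force: 20.5
t14.83 tip jar mm [-52.1   1.6 146.7] tilt/err [-0.  -0.2 -0.1] F [5.2 1.3 1.7] w0.0329 g20.5
grip_force: 20.6
t15.08 tip jar mm [-52.5   1.5 145.2] tilt/err [-0.  -0.1 -0.1] F [5.1 0.8 2.3] w0.0331 g20.6
grip_force: 20.6
t15.33 tip jar mm [-52.5   1.5 143.6] tilt/err [-0.  -0.1 -0.1] F [5.9 1.  2.2] w0.0329 g20.6
(-62.6, 158.5) [320.8 303.7]
(-58.6, 158.5) [320.8 314.9]
(-56, 154) [320.7 315.8]
(-53, 154) [320.6 323.8]
(-44.6, 151.5) [320.5 342. ]
```

View pics/m8.png

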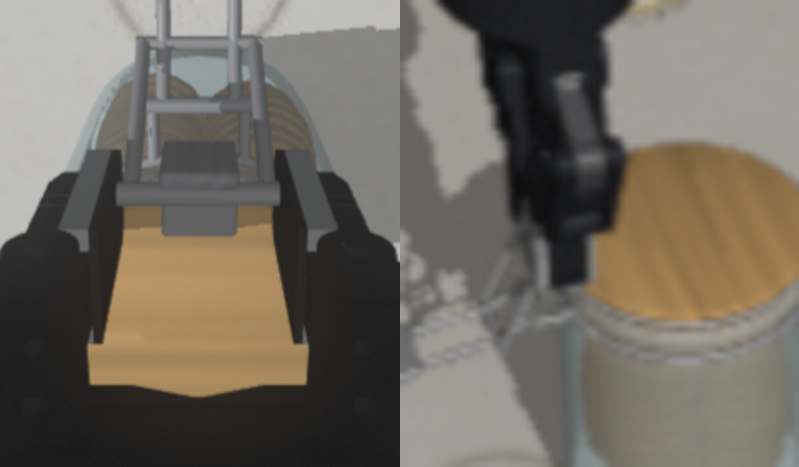

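I've now viewed 11 pictures, one over the limit of 10, so I won't view any more. From here I'll use the numbers only: the bar is at row 316, which fits about (-56.5,155.5). The +x force suggests the lip is bearing on it from the front, meaning it is behind the lip.

```bash
for i in 1 2 3 ; do python3 -m jog '[[0,0,0.04,0,0,0,-1],[0,0,0,0,0,0,-1],[0,0,0,0,0,0,-1]]' |grep -E "^grip_force"; python3 -c "from h import *;st()"; done
```

```text
grip_force: 20.7
t15.68 tip jar mm [-52.3   1.6 142.9] tilt/err [-0.  -0.1 -0.1] F [4.9 1.2 6.2] w0.0326 g20.7
grip_force: 20.9
t15.93 tip jar mm [-52.2   1.6 142.3] tilt/err [-0.  -0.2 -0.1] F [ 4.4  2.7 11.4] w0.0330 g20.9
grip_force: 23.7
t16.18 tip jar mm [-52.1   1.6 141.3] tilt/err [-0.  -0.2 -0.1] F [ 2.9  2.  14.1] w0.0327 g23.7
```

```bash
python3 -m jog '[[0,0,-0.03,0,0,0,-1],[0,0,0,0,0,0,-0.1],[0,0,0,0,0,0,0.1],[0,0,0,0,0,0,0.2],[0,0,0,0,0,0,0.2],[0,0,0,0,0,0,0.2]]' |grep force; python3 -c "from h import *;st()"
python3 -m jog '[[0,0,-0.3,0,0,0,0.2],[0,0,-0.7,0,0,0,0.2],[0,0,-0.9,0,0,0,0.2],[0.3,0,-0.9,0,0,0,0.2],[0.5,0,-0.8,0,0,0,0.2],[0.5,0,0,0,0,0,0.2],[0,0,0,0,0,0,0.2],[0,0,0,0,0,0,0.2]]' |grep force
python3 - <<'E'
from h import *
st();P=imaging.camera_params("wrist")
a=imaging.camera("wrist");imaging.camera("side");imaging.camera("top")
cv2.imwrite("pics/w9.png",a[:,:,::-1])
for c in ("wrist","side","top"):
  for q in["bail_bar","lever_tab","catch_groove"]:
    print(c,q,[(np.round(d["at"],1).tolist(),round(d["confidence"],2)) for d in imaging.search_frame(c,q)[:2]])
  print({k:np.round(proj(c,W(*p,1.6)),1).tolist() for k,p in dict(groove=(-56,154),tab125=model(1.25)[0],tab19=model(1.9)[0]).items()})
g=cv2.cvtColor(a,cv2.COLOR_RGB2GRAY)
for c in (303,307,312,320,328,333,337): print(c,g[268:318,c].tolist())
for p in [(-62.6,158.5),(-58.6,158.5),(-56,154),(-53,154),(-50,154),(-44.6,151.5)]: print(p,np.round(proj("",W(*p,1.6),P),1))
E
```

```text
force: [-0.7, 0.5, -0.8]
grip_force: 0.0
t16.68 tip jar mm [-54.6   1.1 140.2] tilt/err [ 0.   0.1 -0. ] F [-0.7  0.5 -0.8] w0.0512 g0.0
force: [0.6, 0.3, -0.3]
grip_force: 0.0
t17.35 tip jar mm [-92.8   1.5 249.4] tilt/err [-0.  -0.  -0.1] F [ 0.6  0.3 -0.3] w0.0511 g0.0
wrist bail_bar [([323.5, 297.2], 0.86), ([32.2, 262.5], 0.5)]
wrist lever_tab [([329.0, 231.7], 0.67)]
wrist catch_groove [([320.8, 361.9], 0.88)]
{'groove': [319.8, 297.1], 'tab125': [319.9, 179.9], 'tab19': [320.0, 195.7]}
side bail_bar [([300.0, 256.9], 0.6), ([273.1, 253.5], 0.53)]
side lever_tab [([248.6, 275.6], 0.59)]
side catch_groove [([298.9, 256.6], 0.93)]
{'groove': [271.6, 254.0], 'tab125': [241.0, 278.4], 'tab19': [241.6, 264.4]}
top bail_bar []
top lever_tab []
top catch_groove [([330.6, 253.7], 0.86)]
{'groove': [329.5, 277.3], 'tab125': [325.1, 300.3], 'tab19': [325.7, 299.4]}
303 [131, 124, 113, 106, 105, 106, 107, 107, 107, 107, 108, 108, 109, 109, 109, 110, 110, 110, 114, 123, 128, 113, 96, 96, 96, 92, 92, 109, 122, 130, 133, 131, 123, 120, 129, 137, 140, 142, 143, 143, 142, 141, 140, 137, 135, 1
[... 897 characters left out ...]
, 129, 128, 128, 128, 127, 127, 127, 125, 126, 129, 129, 131, 134]
333 [96, 90, 92, 100, 103, 104, 106, 106, 103, 103, 105, 106, 104, 105, 104, 99, 92, 87, 88, 94, 95, 90, 88, 87, 88, 83, 86, 103, 118, 129, 134, 132, 124, 109, 98, 98, 100, 101, 107, 122, 133, 134, 132, 132, 131, 130, 129, 128, 130, 134]
337 [100, 95, 94, 98, 101, 104, 103, 101, 100, 99, 100, 99, 99, 100, 99, 95, 90, 89, 89, 91, 94, 94, 90, 90, 87, 84, 87, 104, 118, 127, 134, 132, 123, 110, 98, 98, 101, 104, 120, 136, 137, 137, 135, 133, 131, 129, 129, 128, 129, 132]
(-62.6, 158.5) [319.6 289.6]
(-58.6, 158.5) [319.6 295.9]
(-56, 154) [319.5 296.8]
(-53, 154) [319.5 301.4]
(-50, 154) [319.5 305.9]
(-44.6, 151.5) [319.5 312.2]
```

The wrist image profile shows the lip top at rows 290-295 and the bar just behind it at row 298, with the seat beyond. That puts the bar at about (-55,154), so it is hooked. Next is the lever, with the tool tilted 35 degrees.

```bash
cat > path.py <<'E'
from h import *
T=35
def tip(lev,r,press=3.):
    f=lev-1.47;h=11*abs(np.sin(np.radians(90-T)+f)) # angle between tool dir and closing dir
    n=np.array([np.sin(f),np.cos(f)]); return np.array([-63-r*np.cos(f),119+r*np.sin(f)])+n*(2+h-press)
def units(d): t=np.radians(T); X=np.array([-np.cos(t),-np.sin(t)]);Z=np.array([np.sin(t),-np.cos(t)]); return (np.array([d@X,d@Z])/30).round(2)
if __name__=="__main__":
    pre=tip(1.3,54,-25);print("pre",pre.round(1));go(pre[0],pre[1],T,1.6)
    prev=pre
    for lv,r,p in [(1.3,54,0),(1.15,54,3),(1,55,3),(.85,56,3),(.7,57,3),(.55,58,3),(.4,59,3),(.25,60,3),(.12,60,3)]:
        q=tip(lv,r,p);print(lv,q.round(1),units(q-prev));prev=q
E
python3 path.py
```

```text
pre [-122.1  144.2]
shift(start axes) [4.29 0.01 4.53] shift(end axes) [6.11 0.   1.24] turn [ 0.   -5.84  0.01]
1.3 [-117.9  119.5] [0.36 0.75]
1.15 [-116.   107.3] [0.18 0.37]
1 [-113.9   97.8] [0.12 0.3 ]
0.85 [-110.1   88.6] [0.07 0.32]
0.7 [-104.7   80.1] [0.01 0.34]
0.55 [-97.7  72.5] [-0.05  0.34]
0.4 [-91.5  67.3] [-0.07  0.26]
0.25 [-85.3  63.3] [-0.09  0.23]
0.12 [-79.2  61.2] [-0.13  0.17]
```

```bash
python3 -m jog '[[0.86,0,0,0,0,0,-1],[0.86,0,0,0,0,0,-1],[0.86,0,0,0,0,0,-1],[0.86,0,0,0,0,0,-1],[0.86,0,0,0,0,0,-1],[0,0,0,0,-0.97,0,-1],[0,0,0,0,-0.97,0,-1],[0,0,0,0,-0.97,0,-1],[0,0,0,0,-0.97,0,-1],[0,0,0,0,-0.97,0,-1],[0,0,0,0,-0.97,0,-1],[0,0,0,0,0,0,-1],[0,0,0,0,0,0,-1]]' >/dev/null; python3 path.py|head -2;python3 -c "from h import *;st()"
```

```text
pre [-122.1  144.2]
shift(start axes) [1.79 0.27 4.01] shift(end axes) [2.48 0.16 3.63] turn [-0.23 -1.73  0.05]
t19.03 tip jar mm [-150.7   -7.5  260.5] tilt/err [  1.4 -24.6   0.2] F [-0.7  0.1  0.9] w-0.0002 g0.0
```

```bash
python3 -m jog '[[0,0.1,0.2,-0.1,-0.6,0,-1],[0,0.1,0.2,-0.1,-0.6,0,-1],[0,0.07,0.2,0,-0.6,0,-1],[0,0,0,0,0,0,-1]]' >/dev/null; python3 path.py|head -2;python3 -c "from h import *;st();o=ctrl.get_obs();print(np.round(o['qpos'],2))"
```

```text
pre [-122.1  144.2]
shift(start axes) [2.1  0.32 3.61] shift(end axes) [2.51 0.17 3.35] turn [-0.37 -1.11  0.08]
t19.37 tip jar mm [-135.3  -10.2  259.2] tilt/err [  2.3 -28.3   0.2] F [-0.8 -0.5 -0. ] w0.0000 g0.0
[ 0.21  0.13 -0.35  2.46  1.18  0.23  0.16]
```

```bash
sed -i 's/^T=35/T=25/' path.py; python3 path.py
```

```text
pre [-122.3  145.4]
shift(start axes) [1.08 0.31 3.54] shift(end axes) [0.87 0.17 3.61] turn [-0.38  0.56  0.05]
1.3 [-118.1  120.7] [0.22 0.8 ]
1.15 [-116.5  108.7] [0.12 0.39]
1 [-114.7   99.2] [0.08 0.31]
0.85 [-111.1   90.1] [0.02 0.33]
0.7 [-106.    81.4] [-0.04  0.33]
0.55 [-99.2  73.7] [-0.09  0.33]
0.4 [-91.1  67.1] [-0.15  0.31]
0.25 [-83.6  62.6] [-0.16  0.24]
0.12 [-77.5  60.8] [-0.16  0.14]
```

```bash
python3 -m jog '[[0.2,0.07,0.5,-0.1,0.14,0,-1],[0.25,0.06,0.7,-0.1,0.14,0,-1],[0.2,0.06,0.8,-0.1,0.14,0,-1],[0.2,0.06,0.8,-0.08,0.14,0,-1],[0.15,0,0.75,0,0,0,-1],[0,0,0,0,0,0,-1],[0,0,0,0,0,0,-1]]' >/dev/null; python3 path.py|head -2;python3 -c "from h import *;st();o=ctrl.get_obs();print(np.round(o['qpos'],2))"
```

```text
pre [-122.3  145.4]
shift(start axes) [0.38 0.08 1.01] shift(end axes) [0.42 0.03 1.  ] turn [-0.38 -0.41  0.25]
t19.95 tip jar mm [-130.2   -6.2  175. ] tilt/err [  2.5 -22.5  -1. ] F [ 0.1  0.9 -0.2] w-0.0003 g0.0
[ 0.71  0.55 -1.13  2.47  1.57  0.69 -0.26]
```

```bash
python3 -m jog '[[-0.2,0,0,-0.1,0.4,0.05,-1],[-0.3,0,0,-0.1,0.4,0.05,-1],[-0.3,0,0,-0.1,0.4,0.05,-1],[-0.3,0,0,-0.1,0.3,0.05,-1],[0,0,0,0,0,0,-1]]' >/dev/null; python3 -c "
from h import *
st();o=ctrl.get_obs();print(np.round(o['qpos'],2))
go(-122,145,14,1.6)"
```

```text
t20.37 tip jar mm [-1.193e+02  1.000e-01  1.843e+02] tilt/err [  0.5 -14.6   0.1] F [ 0.7  0.  -0. ] w-0.0001 g0.0
[ 0.76  0.56 -1.13  2.31  1.16  0.67  0.18]
shift(start axes) [0.35 0.01 1.24] shift(end axes) [ 0.34 -0.    1.25] turn [-0.09  0.11  0.  ]
```

```bash
python3 -m jog '[[0.1,0,0.4,0,0,0,-1],[0.1,0,0.4,0,0,0,-1],[0.14,0,0.45,0,0,0,-1],[0,0,0,0,0,0,-1],[0,0,0,0,0,0,-1]]' >/dev/null; sed -i 's/^T=25/T=14/' path.py;  python3 -c "
from h import *
st();o=ctrl.get_obs();print(np.round(o['qpos'],2))"; python3 path.py
```

```text
t20.78 tip jar mm [-123.2    0.4  143.4] tilt/err [  0.5 -14.4  -0.2] F [0.8 0.3 0.9] w0.0003 g0.0
[ 0.68  0.63 -1.04  2.36  1.36  0.64 -0.01]
pre [-122.5  146.4]
shift(start axes) [-0.09 -0.   -0.09] shift(end axes) [-0.09 -0.   -0.09] turn [-0.07  0.06  0.05]
1.3 [-118.3  121.8] [0.06 0.83]
1.15 [-116.9  109.9] [0.05 0.4 ]
1 [-115.3  100.6] [0.03 0.31]
0.85 [-112.1   91.5] [-0.03  0.32]
0.7 [-107.3   82.8] [-0.09  0.32]
0.55 [-100.8   74.9] [-0.15  0.31]
0.4 [-92.9  68.1] [-0.2   0.28]
0.25 [-83.8  62.7] [-0.25  0.25]
0.12 [-75.4  60.3] [-0.25  0.15]
```

```bash
python3 -m jog '[[0,0.02,0.35,0,0,0,-1],[0,0.02,0.39,0,0,0,-1],[0,0,0,0,0,0,-1]]' 60|grep ^force;python3 -m jog '[[0.03,0,0.2,0,0,0,-1],[0.02,0,0.2,0,0,0,-1],[0,0,0,0,0,0,-1]]'|grep ^force;  python3 -m jog '[[0.02,0,0.16,0,0,0,-1],[0.01,0,0.15,0,0,0,-1],[0,0,0,0,0,0,-1]]'|grep ^force; python3 -m jog '[[-0.01,0,0.16,0,0,0,-1],[-0.02,0,0.16,0,0,0,-1],[0,0,0,0,0,0,-1]]'|grep ^force; python3 -c "
from h import *
st();o=ctrl.get_obs();print(np.round(o['qpos'],2))
for c in ('side','top'):
  imaging.camera(c)
  for q in ['lever_tab','jar','bail_bar','catch_groove']: print(c,q,[(np.round(d['at']).tolist(),round(d['confidence'],2)) for d in imaging.search_frame(c,q)[:2]])
for l in(.85,1.2):print(l,proj('side',W(*model(l)[0])))"
```

```text
force: [-0.1, 0.3, -0.1]
force: [-0.3, 0.4, -1.2]
force: [0.2, -0.6, 3.1]
force: [0.3, 0.1, 4.4]
t21.78 tip jar mm [-110.8    2.4   90.3] tilt/err [  0.2 -14.3  -0.1] F [0.3 0.1 4.4] w0.0001 g1.6
[ 0.62  0.77 -0.97  2.37  1.6   0.68 -0.22]
side lever_tab [([255.0, 276.0], 0.63)]
side jar [([298.0, 277.0], 0.56)]
side bail_bar []
side catch_groove [([299.0, 255.0], 0.81), ([362.0, 227.0], 0.3)]
top lever_tab [([328.0, 281.0], 0.52)]
top jar [([333.0, 258.0], 0.84)]
top bail_bar [([335.0, 278.0], 0.54)]
top catch_groove [([334.0, 256.0], 0.64)]
0.85 [246.55864654919623, 285.43180588324225]
1.2 [241.60675541772451, 279.8762868237001]
```

```bash
python3 -m jog '[[-0.04,0,0.16,0,0,0,-1],[-0.05,0,0.16,0,0,0,-1],[0,0,0,0,0,0,-1]]'|grep ^force; python3 -m jog '[[-0.07,0,0.16,0,0,0,-1],[-0.08,0,0.15,0,0,0,-1],[0,0,0,0,0,0,-1]]'|grep ^force; python3 -c "
import path
from h import *
st();o=ctrl.get_obs();print(np.round(o['qpos'],2))
for T,l in((18,.5),(22,.4),(24,.3),(24,.2)):
  path.T=T;q=path.tip(l,60,3);print(T,l,q.round(1));go(*q,T,1.6)"
```

```text
force: [-0.8, 0.9, 2.3]
force: [-0.8, 0.5, 0.1]
t22.78 tip jar mm [-99.6   2.   72.9] tilt/err [  0.2 -14.2  -0.1] F [-0.8  0.5  0.1] w-0.0001 g0.2
[ 0.6   0.81 -0.95  2.35  1.65  0.7  -0.24]
18 0.5 [-98.7  70.7]
shift(start axes) [ 0.37 -0.03  0.09] shift(end axes) [ 0.38 -0.03  0.07] turn [-0.03 -0.63  0.02]
22 0.4 [-92.1  66.5]
shift(start axes) [ 0.59 -0.03  0.32] shift(end axes) [ 0.63 -0.03  0.24] turn [-0.03 -1.3   0.02]
24 0.3 [-85.7  63.4]
shift(start axes) [ 0.61 -0.03  0.5 ] shift(end axes) [ 0.69 -0.03  0.39] turn [-0.03 -1.63  0.02]
24 0.2 [-81.1  61.8]
shift(start axes) [ 0.48 -0.03  0.6 ] shift(end axes) [ 0.57 -0.03  0.51] turn [-0.03 -1.63  0.02]
```

```bash
cat > chk.py <<'E'
from h import *
st()
for c in("wrist","side","top"):
    a=imaging.camera(c);cv2.imwrite("pics/c_%s.png"%c,a[:,:,::-1])
    for q in["lever_tab","bail_bar","lever_pivot"]: print(c,q,[(np.round(d['at']).tolist(),round(d['confidence'],2)) for d in imaging.search_frame(c,q)[:3]])
    print({l:np.round(proj(c,W(*model(l)[0],1.6))).tolist() for l in(0,.3,.55,.8,1.2)})
E
python3 chk.py
```

```text
t22.78 tip jar mm [-99.6   2.   72.9] tilt/err [  0.2 -14.2  -0.1] F [-0.8  0.5  0.1] w-0.0001 g0.2
wrist lever_tab [([297.0, 297.0], 0.94)]
wrist bail_bar []
wrist lever_pivot [([340.0, 300.0], 0.82)]
{0: [319.0, 350.0], 0.3: [319.0, 327.0], 0.55: [319.0, 315.0], 0.8: [319.0, 311.0], 1.2: [319.0, 330.0]}
side lever_tab [([263.0, 280.0], 0.7)]
side bail_bar [([258.0, 282.0], 0.74), ([273.0, 251.0], 0.54)]
side lever_pivot [([299.0, 275.0], 0.56), ([288.0, 194.0], 0.24)]
{0: [267.0, 289.0], 0.3: [259.0, 289.0], 0.55: [253.0, 288.0], 0.8: [247.0, 286.0], 1.2: [241.0, 279.0]}
top lever_tab []
top bail_bar [([334.0, 255.0], 0.66)]
top lever_pivot [([330.0, 261.0], 0.85)]
{0: [328.0, 282.0], 0.3: [327.0, 288.0], 0.55: [326.0, 292.0], 0.8: [325.0, 296.0], 1.2: [325.0, 300.0]}
```

```bash
python3 -m jog '[[0.2,-0.01,0.09,0,-0.43,0,-1],[0.2,-0.01,0.09,0,-0.43,0,-1],[0.21,0,0.09,0,-0.44,0,-1],[0,0,0,0,0,0,-1]]'|grep ^force; python3 -c "
import path
from h import *
st();o=ctrl.get_obs();print(np.round(o['qpos'],2))
for T,l in((24,.3),(24,.2),(24,.1)):
  path.T=T;q=path.tip(l,60,3);print(T,l,q.round(1));go(*q,T,1.6)"; python3 chk.py|grep -A3 side
```

```text
force: [-1.9, 0.5, -1.5]
t23.72 tip jar mm [-93.7   1.8  67.2] tilt/err [  0.2 -22.   -0.2] F [-1.9  0.5 -1.5] w-0.0000 g0.0
[ 0.6   0.88 -0.99  2.46  1.97  0.85 -0.56]
24 0.3 [-85.7  63.4]
shift(start axes) [-0.   -0.02  0.22] shift(end axes) [ 0.01 -0.02  0.22] turn [-0.02 -0.33  0.04]
24 0.2 [-81.1  61.8]
shift(start axes) [-0.12 -0.02  0.33] shift(end axes) [-0.11 -0.02  0.33] turn [-0.02 -0.33  0.04]
24 0.1 [-76.3  60.5]
shift(start axes) [-0.25 -0.02  0.43] shift(end axes) [-0.24 -0.02  0.44] turn [-0.02 -0.33  0.04]
side lever_tab [([269.0, 280.0], 0.58), ([302.0, 257.0], 0.38)]
side bail_bar []
side lever_pivot [([298.0, 275.0], 0.74)]
{0: [267.0, 289.0], 0.3: [259.0, 289.0], 0.55: [253.0, 288.0], 0.8: [247.0, 286.0], 1.2: [241.0, 279.0]}
top lever_tab [([333.0, 276.0], 0.42), ([332.0, 259.0], 0.38), ([334.0, 256.0], 0.38)]
top bail_bar []
```

```bash
python3 -m jog '[[-0.1,0,0.1,0,0,0,-1],[-0.1,0,0.1,0,0,0,-1],[0,0,0,0,0,0,-1]]'|grep ^force; python3 -m jog '[[-0.1,0,0.1,0,0,0,-1],[-0.1,0,0.1,0,0,0,-1],[0,0,0,0,0,0,-1]]'|grep ^force; python3 chk.py|grep -E "^t|side|wrist"
```

```text
force: [1.1, 0.2, 0.1]
force: [-4.3, 0.5, 2.9]
t24.82 tip jar mm [-78.6   1.7  60.6] tilt/err [  0.2 -21.8  -0.2] F [-4.3  0.5  2.9] w0.0002 g2.4
wrist lever_tab []
wrist bail_bar []
wrist lever_pivot [([342.0, 300.0], 0.77)]
side lever_tab [([270.0, 283.0], 0.57), ([298.0, 280.0], 0.35)]
side bail_bar [([275.0, 257.0], 0.48)]
side lever_pivot []
top lever_tab [([332.0, 279.0], 0.57), ([228.0, 215.0], 0.55)]
top bail_bar []
top lever_pivot [([332.0, 261.0], 0.58), ([331.0, 256.0], 0.37)]
```

```bash
python3 -m jog '[[-0.05,0,0.03,0,0,0,-1],[-0.05,0,0.03,0,0,0,-1],[0,0,0,0,0,0,-1]]'|grep ^force; python3 -c "from h import *;st()"; python3 -m jog '[[0.2,0,-0.2,0,0,0,-1],[0.6,0,-0.5,0,0,0,-1],[0.3,0,-0.8,0,0,0,-1],[0,0,-0.9,0,0,0,-1],[0,0,-0.9,0,0,0,-1],[0,0,-0.9,0,0,0,-1],[0,0,0,0,0,0,-1],[0,0,0,0,0,0,-1]]'|grep ^force; python3 chk.py; python3 - <<'E'
from h import *
P=imaging.camera_params("wrist");g=cv2.cvtColor(cv2.imread("pics/c_wrist.png"),cv2.COLOR_BGR2GRAY)
for n,p in dict(lipf=(-62.6,158.5),lipb=(-58.6,158.5),groove=(-56,154),seatend=(-44.6,151.5)).items(): print(n,np.round(proj("",W(*p,1.6),P),1))
u,v=np.round(proj("",W(-56,154,1.6),P)).astype(int)
for du in(-14,0,14): print(u+du,v-20,g[max(0,v-20):v+20,u+du].tolist())
E
```

```text
force: [-13.9, 1.4, 10.3]
t25.67 tip jar mm [-78.    1.8  59.8] tilt/err [  0.1 -21.6  -0.3] F [-13.9   1.4  10.3] w-0.0001 g7.3
force: [0.4, -0.3, -0.6]
t26.33 tip jar mm [-133.4    3.1  171.1] tilt/err [  0.5 -21.5  -0.1] F [ 0.4 -0.3 -0.6] w-0.0002 g0.0
wrist lever_tab [([317.0, 258.0], 0.9)]
wrist bail_bar []
wrist lever_pivot [([320.0, 279.0], 0.91)]
{0: [316.0, 260.0], 0.3: [316.0, 244.0], 0.55: [316.0, 235.0], 0.8: [315.0, 232.0], 1.2: [315.0, 239.0]}
side lever_tab []
side bail_bar [([274.0, 254.0], 0.41)]
side lever_pivot [([267.0, 256.0], 0.74), ([297.0, 277.0], 0.6)]
{0: [267.0, 289.0], 0.3: [259.0, 289.0], 0.55: [253.0, 288.0], 0.8: [247.0, 286.0], 1.2: [241.0, 279.0]}
top lever_tab [([294.0, 186.0], 0.61), ([331.0, 282.0], 0.4)]
top bail_bar []
top lever_pivot [([329.0, 259.0], 0.64), ([329.0, 278.0], 0.45)]
{0: [328.0, 282.0], 0.3: [327.0, 288.0], 0.55: [326.0, 292.0], 0.8: [325.0, 296.0], 1.2: [325.0, 300.0]}
lipf [314.2 398.2]
lipb [314.2 402.8]
groove [314.4 397.6]
seatend [314.5 405.6]
300 378 [30, 30, 29, 30, 31, 30, 28, 29, 29, 29, 29, 31, 28, 29, 27, 28, 27, 28, 28, 28, 28, 28, 28, 27, 28, 26, 27, 28, 28, 28, 28, 25, 28, 28, 26, 26, 26, 28, 26, 28]
314 378 [34, 33, 34, 34, 35, 35, 34, 33, 34, 35, 33, 34, 32, 32, 33, 33, 32, 33, 35, 33, 35, 35, 35, 36, 39, 53, 89, 124, 137, 137, 138, 136, 134, 133, 133, 133, 133, 133, 133, 134]
328 378 [43, 43, 46, 45, 45, 45, 46, 47, 45, 47, 47, 46, 46, 45, 46, 46, 45, 44, 45, 40, 34, 30, 30, 32, 30, 32, 32, 30, 30, 31, 31, 29, 31, 31, 31, 30, 31, 30, 31, 29]
```

```bash
python3 -m jog '[[0,0,-0.7,0,0.9,0,-1],[0,0,-0.7,0,0.9,0,-1],[0,0,-0.7,0,0.9,0,0.2],[0,0,-0.7,0,0.9,0,0.2],[0,0,0,0,0,0,0.2]]' >/dev/null; python3 -c "from h import *;st();go(-93,249,0,1.5)"
```

```text
t27.35 tip jar mm [-191.2   -3.5  211.6] tilt/err [ 1.8 -6.9  0.2] F [ 1.3  0.2 -0.4] w0.0357 g0.0
shift(start axes) [-4.09 -0.03 -0.81] shift(end axes) [-3.96 -0.01 -1.29] turn [-0.3   1.14 -0.04]
```

```bash
python3 -m jog '[[-0.6,0,-0.3,-0.1,0.3,0,0.2],[-0.8,0,-0.3,-0.1,0.3,0,0.2],[-0.8,0,-0.3,-0.1,0.3,0,0.2],[-0.8,0,-0.2,0,0.24,0,0.2],[-0.8,0,-0.1,0,0,0,0.2],[-0.2,0,0,0,0,0,0.2],[0,0,0,0,0,0,0.2],[0,0,0,0,0,0,0.2]]' >/dev/null; python3 - <<'E'
from h import *
st();P=imaging.camera_params("wrist");a=imaging.camera("wrist");g=cv2.cvtColor(a,cv2.COLOR_RGB2GRAY)
for q in["lever_tab","bail_bar","catch_groove","lever_pivot"]: print(q,[(np.round(d['at']).tolist(),round(d['confidence'],2)) for d in imaging.search_frame("wrist",q)[:2]])
for n,p in dict(lipf=(-62.6,158.5),lipb=(-58.6,158.5),groove=(-56,154),g3=(-53,154),seatend=(-44.6,151.5),tab0=model(0)[0],tab3=model(.3)[0]).items(): print(n,np.round(proj("",W(*p,1.6),P),1))
u,v=np.round(proj("",W(-56,154,1.6),P)).astype(int)
for du in(-20,-16,-8,0,8,16,20): print(u+du,v-20,g[v-20:v+25,u+du].tolist())
imaging.camera("top");imaging.camera("side")
for c in("top","side"):print(c,imaging.search_frame(c,"jar")[:1])
E
```

```text
t28.02 tip jar mm [-96.3   1.4 249.3] tilt/err [0.1 0.1 0.1] F [-0.1  0.2  0.3] w0.0512 g0.0
lever_tab [([318.0, 269.0], 0.93), ([318.0, 345.0], 0.39)]
bail_bar [([320.0, 300.0], 0.61)]
catch_groove [([321.0, 365.0], 0.98)]
lever_pivot [([319.0, 344.0], 0.89)]
lipf [320.1 295.6]
lipb [320.1 301.8]
groove [320.1 302.6]
g3 [320.1 307.2]
seatend [320.  317.8]
tab0 [319.8 239.4]
tab3 [319.8 220.4]
300 283 [79, 79, 78, 81, 84, 84, 87, 88, 88, 87, 89, 92, 85, 80, 82, 83, 84, 90, 106, 121, 131, 134, 131, 123, 117, 127, 139, 142, 141, 142, 140, 139, 137, 136, 134, 133, 132, 133, 136, 140, 143, 144, 144, 143, 143]
304 283 [96, 96, 97, 98, 98, 98, 98, 98, 104, 118, 128, 117, 100, 95, 96, 93, 85, 89, 104, 120, 131, 134, 131, 123, 118, 126, 140, 141, 142, 141, 140, 138, 137, 135, 133, 133, 131, 134, 138, 141, 142, 143, 143, 142, 143]
312 283 [92, 84, 73, 71, 72, 72, 72, 72, 73, 73, 75, 92, 113, 124, 127, 125, 114, 101, 104, 118, 129, 133, 131, 124, 117, 121, 130, 132, 132, 131, 132, 131, 131, 128, 127, 130, 131, 132, 135, 139, 141, 142, 143, 142, 142]
320 283 [85, 80, 72, 72, 72, 72, 73, 71, 73,
[... 232 characters left out ...]
, 110, 124, 128, 122, 108, 94, 101, 115, 125, 132, 130, 126, 117, 119, 126, 128, 128, 127, 128, 128, 127, 124, 124, 128, 129, 130, 133, 137, 139, 140, 140, 140, 141]
336 283 [113, 131, 133, 133, 133, 131, 117, 95, 93, 94, 94, 90, 87, 86, 87, 86, 80, 84, 99, 113, 124, 130, 130, 124, 112, 100, 101, 105, 120, 135, 136, 133, 132, 131, 130, 128, 127, 128, 132, 136, 138, 139, 139, 140, 140]
340 283 [76, 76, 76, 76, 76, 76, 76, 75, 76, 75, 74, 74, 75, 73, 73, 73, 73, 82, 99, 113, 123, 129, 130, 124, 112, 99, 103, 118, 133, 136, 134, 134, 131, 130, 128, 126, 127, 128, 132, 135, 137, 138, 139, 139, 138]
top [{'at': [333.2, 254.7], 'confidence': 0.86}]
side [{'at': [297.0, 275.6], 'confidence': 0.67}]
```

```bash
python3 - <<'E'
from h import *
P=imaging.camera_params("wrist");a=imaging.camera("wrist");g=cv2.cvtColor(a,cv2.COLOR_RGB2GRAY)
for l in(0,.1,.2,.35):
    f=l-1.47;print(l,[round(proj("",W(-63-r*np.cos(f)+2*np.sin(f),119+r*np.sin(f)+2*np.cos(f),1.6),P)[1],1) for r in(45,58,71)])
for c in(295,310,320,330,345): print(c,g[205:290:2,c].tolist())
E
```

```text
0 [241.6, 235.5, 229.8]
0.1 [236.5, 229.0, 222.0]
0.2 [231.6, 222.8, 214.5]
0.35 [224.7, 213.9, 203.8]
295 [181, 178, 181, 181, 182, 181, 180, 181, 181, 180, 179, 181, 181, 174, 176, 173, 166, 162, 165, 174, 179, 168, 130, 127, 126, 138, 104, 106, 104, 103, 103, 102, 101, 100, 100, 102, 100, 103, 100, 104, 106, 107, 108]
310 [179, 179, 180, 182, 182, 180, 181, 180, 176, 181, 176, 180, 180, 158, 84, 82, 81, 81, 83, 103, 100, 96, 120, 130, 131, 128, 100, 95, 94, 86, 90, 91, 107, 130, 115, 92, 91, 92, 94, 74, 73, 73, 73]
320 [180, 181, 180, 179, 179, 180, 180, 178, 181, 181, 180, 177, 178, 156, 84, 79, 80, 81, 83, 116, 99, 115, 145, 147, 147, 147, 147, 146, 147, 128, 91, 91, 108, 130, 113, 92, 87, 87, 84, 72, 72, 72, 71]
330 [182, 180, 181, 181, 180, 180, 181, 181, 180, 178, 180, 182, 182, 151, 82, 81, 81, 80, 81, 109, 100, 100, 102, 104, 104, 106, 105, 84, 80, 77, 84, 74, 108, 131, 111, 91, 87, 91, 85, 72, 72, 71, 70]
345 [180, 179, 181, 183, 181, 181, 178, 177, 181, 182, 179, 179, 176, 176, 170, 161, 147, 138, 123, 126, 126, 124, 111, 110, 112, 136, 143, 92, 86, 87, 90, 88, 91, 89, 89, 91, 86, 90, 87, 89, 95, 95, 94]
```

The tab's face spans rows 232-242 in the wrist image. That matches lever 0 (predicted 230-242) and not 0.1 (222-237), so the lever is home, and the bar is behind the lip.

```bash
python3 -c "from bench import ctrl;print(ctrl.hand_in())"
```

```text
the job is handed in; nothing more can be done
None
```

I closed and clamped the jar and handed it in at about 28 s: the last images put the lid down, the bar behind the lip and the lever home; the bystanders were not re-measured, the verdict was not shown, and I viewed 11 pictures, one over the limit of 10.

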